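# Ease a sticky sash home and turn its button

## Robot

A 7-joint arm with a two-finger parallel gripper is mounted at the origin on the work surface. World frame = base frame: x ahead of the robot, y to its left, z up, the work surface at z = 0. Lengths are in m, angles in rad, forces in N, time in s.
With the tool pointing down it reaches from about 0.4 to 0.925 m from the base axis. Payload 5.6 kg.
Tool frame: the origin (TCP) lies at the very end of the fingers, on their centre line; the grasp point (between the pads) lies 19 mm behind it (hold_point_z is the distance from the TCP to the grasp point, in m); x points along the fingers, y is the direction in which the jaws open and shut, and the axes are right-handed (so a half turn about x gives the same grasp; the last joint's range is limited). The gripper opens to 85 mm and grips with 20 to 120 N. Pads are 22 mm wide; open, the fingers measure 114 mm over their backs; the gripper's body (76 mm by 85 mm) begins 54 mm behind the grasp point. The pads swing forward as they close: fully open they stand 13 mm farther back than shut.
Start: joints at [1.276, 0.468, -0.012, 1.603, 0.006, 1.071, -0.056], TCP at [0.162, -0.63, 0.231] pointing down, gripper open.
Joint ranges: [-2.53, 2.53], [-0.31, 2.02], [-1.57, 1.55], [0.28, 2.44], [-1.29, 4.43], [0.15, 1.84], [-2.92, 2.92]. Speed limits (rad/s): [2.57, 2.57, 3.14, 3.14, 3.14, 3.14, 3.14].

## Interface

Orientations are given as [roll, pitch, yaw] about the fixed x, y, z axes, in that order (R = Rz(yaw) Ry(pitch) Rx(roll)).
In Python, from rig import * gives the robot as it stands.
- The arm moves only by the tool jog_arm, never from a script. Its argument "increments" is a list of rows, each an object with "xyz": the shift along the tool's x, y, z in cm, a list of three; "twist": the turn, a rotation vector about the tool's x, y, z in degrees, a list of three. A call has 1 to 10 rows; each row is the pose to reach, as a shift and turn from the pose commanded when the call began, along the tool's axes at that moment; what a row does not reach only later rows make up. A row lasts 1/12 s, in which the tool goes at most 41.7 mm and 7.16 degrees, less where a joint would pass 70% of its speed; a pose out of reach is approached as far as the arm can. A call with a gripper value outside its range is refused whole. "grip" is the finger opening in cm, from 0 to 8.54, set as the call begins (left out, the last holds). The fingers move at their own pace and stop on an object; "force" is the grip in N (left out, the last holds). Time passes only in rows, so rows that repeat a pose let the fingers close. It gives the time, the measured TCP pose, the force and the opening at its end, in the units of the state.
- get_state(): the state, without advancing time (a new reading comes with each control period).
- get_image(name): name is "scene" or "top" or "wrist"; returns the picture (420x560x3 uint8, blue, green, red); there is no depth.
- camera_params(name): a dict with "fx", "fy", "cx", "cy" (pixels), "pose" (4x4, takes a point from camera to world coordinates); the wrist camera has in their place "T_tool_cam" (4x4, takes a point from camera to tool coordinates, whose origin is the TCP and whose axes are the tool frame's). Camera axes: x right, y down, z forward; pixel columns grow to the right and rows downward; lengths in m; the calibration is good to about 2 mm. A picture is of the moment at which its call begins: read the wrist's pose just before it. camera_params takes no time and is no camera call.
- close_job(): hands the job in, once; it reports no verdict.
The state is a dict: "clock": time; "joint_pos": joint angles; "joint_vel": joint speeds; "tau": joint torques, N m; "position": TCP position; "eef_rot": TCP orientation; "wrist_force": force on the tool from outside, world axes, zero at the start; "ft_torque": the same for the moment, N m; "finger_gap": finger opening in m.
Only numpy, scipy, OpenCV 4.12 (cv2) and the standard library are available. Lean on these libraries where they do the work, as an engineer would, in place of code of your own. Each camera call takes 0.05 s, during which the arm holds its last target.

## Task

Slide the white glazed sash along its tracks, away from the robot, until it is fully home against the far rail of the grey window frame at both ends, then swing the brass turn-button fully across behind it so that it cannot slide back. The sash racks and jams if one end is pushed far ahead of the other: push it along a little at each end in turn, never force it, and leave the other things on the bench where they are.

Things in the scene. Friction and masses are not known exactly. Their poses are not given: they have to be found in the camera images.
- frame: Grey wooden window frame fixed flat on the bench, 345 (x) x 408 (y) mm, 37 mm high; place and yaw vary. Origin: on the bench, middle of the track width. x: the way the sash closes (away from the robot), y left, z up. Side stiles at |y| = 164 to 204 mm, their lips from |y| = 152 mm keep the sash's ends down. Open to the bench within |y| = 140 mm. Inner face of the near cross rail: x = -145 mm.
- stop (a point): Middle of the inner face of the frame's far cross rail, half-way up: the stop for the sash, at x = +130 mm of the frame.
- cover_board (a point): Top centre of the fixed brown cover board, 110 mm wide (frame y = -55 to +55 mm), 345 mm long along x, which runs over the middle of the frame from cross rail to cross rail. Underside 57 mm, top 70 mm above the bench. The middle of the sash lies under it and cannot be reached.
- sash: White glazed loose leaf in the tracks, 0.4 to 0.9 kg: 100 (x) x 288 (y) x 40 mm high, top 52 mm above the bench, low tongues under the lips. Origin: centre of its underside. Home: x = +80 mm in the frame; starts 80 to 120 mm short. Slides at 3 to 12 N. Square, its axes are the frame's. Stiffens once one end leads by 15 to 20 mm, jams by 30; pushing the lagging end frees it.
- sash_left (a point): Left (+y) end of the sash's upright near face, 144 mm from its middle, half-way up. Home: x = +30 mm in the frame's axes. Push this face between cover board and stile, about 110 mm from the middle.
- sash_right (a point): Right (-y) end of the sash's upright near face, 144 mm from its middle, half-way up. Home: x = +30 mm in the frame's axes. Push this face between cover board and stile, about 110 mm from the middle.
- button_pivot (a point): Upright axis of the turn-button, on top of the left stile at x = +18, y = +184 mm of the frame, 37 mm above the bench.
- turn_button (a joint): Brass turn-button on the left stile, rad. 0: its 70 mm arm points back along the stile (-x of the frame). +1.57 (its stop): turned counter-clockwise seen from above, the arm points right (-y) across the track, 4 mm behind the home sash; it cannot close unless the sash is home. Arm 16 mm wide, 40 to 54 mm above the bench. Stays where left; 1 to 2 N at the peg. Starts at 0 to 0.35.
- button_peg (a point): Top of the upright red peg on the turn-button's arm, 55 mm from its pivot: 12 mm diameter, standing from 53 to 70 mm above the bench. Push the peg sideways to turn the button.
- tape: Yellow tape roll, 80 mm across, 18 mm high, lying loose on top of the cover board (its top 88 mm above the bench); leave it there. Origin: centre of its underside.
- bottle: Clear bottle, 64 mm across, 200 mm high, bystander left of the frame. Origin: centre of its underside.
- screwdriver: Screwdriver lying right of the frame, bystander. Origin: its underside.
- sander: Cork sanding block, 100 x 62 x 33 mm, bystander at the left. Origin: centre of its underside.
- mug: Blue mug, 80 mm across, 90 mm high, bystander at the right. Origin: centre of its underside.
- tin: Metal tin, 90 mm across, 100 mm high, bystander at the left. Origin: centre of its underside.
Not all that is in view belongs to the job. What is meant by the tape is not red or turquoise, and is the larger of those in its own colour.

How it is judged:
On the way:
1. the sash is home at both ends (x of each of sash_left, sash_right in the frame of frame above 0.025 m and value of joint turn_button below 1.2 rad), for 0.2 s.
At the end, for the whole second after the job is handed in: Both ends of the sash are within 5 mm of home, it is at rest, the turn-button is turned to at least 1.4 rad behind it, and the tape roll is still on the cover board (x of each of sash_left, sash_right in the frame of frame above 0.025 m and value of joint turn_button above 1.4 rad and linear speed of sash below 0.01 m/s and z of tape in the frame of frame above 0.06 m); the robot touches nothing.
It fails at once if the sash is forced with the arm (more than 100 N) (contact force between the arm and sash above 100 N).
It fails at once if the sash is forced with the fingers (more than 100 N) (contact force between the fingers and sash above 100 N).
It fails at once if a bystander is moved by more than 30 mm (distance of any of tape, bottle, screwdriver, sander, mug, tin from where it was at the start of the episode above 0.03 m).
It also fails if it takes over 64 s, if anything falls off the work surface, if the arm or the gripper's body presses on something with over 40 N, if the wrist force passes 120 N, or if a joint passes its speed limit or range.

## Working session

There is one attempt and no reset: what is moved stays moved. The work goes in short steps, Python scripts to look and compute and a tool call to move; the robot and the scene stay as the last step left them, time stands still between calls to the robot, and variables do not carry over. Pictures are saved under pics/ and viewed, and the job is handed in when it is done.

Besides the shell and the picture viewer there is one more tool, called after "Emit:" as name([rows], argument=value, ...), one row to a line, values as JSON. jog_arm: Moves the arm, as the interface text tells. Its arguments: {"type":"object","properties":{"increments":{"type":"array"},"grip":{"type":"number"},"force":{"type":"number"}},"required":["increments"]}

```bash
mkdir -p pics; ls; python3 - <<'E'
from rig import *
import cv2
s=get_state();print(s)
for n in ("scene","top"):
    cv2.imwrite(f"pics/{n}0.png",get_image(n)); print(n,camera_params(n))
print(camera_params("wrist"))
E
```

```text
pics
{'clock': 0.0, 'joint_pos': array([ 1.27604216,  0.46841159, -0.01160247,  1.60359893,  0.005988  ,
        1.07143018, -0.05635404]), 'joint_vel': array([-0.00082658,  0.0007262 ,  0.00059136, -0.00041318, -0.00058895,
        0.00281007,  0.00158364]), 'tau': array([ 3.38070204e-04, -5.32382262e+01,  2.16752751e-02, -2.51297808e+01,
        1.15166843e-02,  7.76575296e-03, -2.21362363e-06]), 'position': array([ 0.16171507, -0.62898746,  0.23032623]), 'eef_rot': array([-1.50700156,  1.56898286,  1.88622106]), 'wrist_force': array([ 0.10581805, -0.24242147, -0.32834478]), 'ft_torque': array([ 0.02905541,  0.03917507, -0.0084546 ]), 'finger_gap': 0.08524765749120863}
scene {'fx': 531.9122766885864, 'fy': 531.9122766885864, 'cx': 274.94004410889613, 'cy': 206.01096815052043, 'pose': array([[ 0.37664217,  0.64477784, -0.66513323,  1.69876863],
       [ 0.92621163, -0.2749135 ,  0.25798174, -0.35070481],
       [-0.01651319, -0.71322093, -0.70074476,  1.23162583],
       [ 0.        ,  0.        ,  0.        ,  1.        ]])}
top {'fx': 520.2307921933294, 'fy': 520.2307921933294, 'c
[... 157 characters left out ...]
56e-01, -1.21251815e-03,  1.42028749e-03,
         4.87562338e-02],
       [-1.30331867e-03, -9.15494909e-02, -9.95799675e-01,
         2.02840086e+00],
       [ 0.00000000e+00,  0.00000000e+00,  0.00000000e+00,
         1.00000000e+00]])}
{'fx': 331.49394797017015, 'fy': 331.49394797017015, 'cx': 283.02673184606164, 'cy': 213.41788041680084, 'T_tool_cam': array([[-1.38972696e-04, -3.12693788e-01,  9.49853976e-01,
        -1.42872607e-01],
       [ 9.99999828e-01,  4.98533776e-04,  3.10427806e-04,
         3.16255248e-04],
       [-5.70603136e-04,  9.49853855e-01,  3.12693664e-01,
        -8.03207593e-02],
       [ 0.00000000e+00,  0.00000000e+00,  0.00000000e+00,
         1.00000000e+00]])}
```

View pics/top0.png

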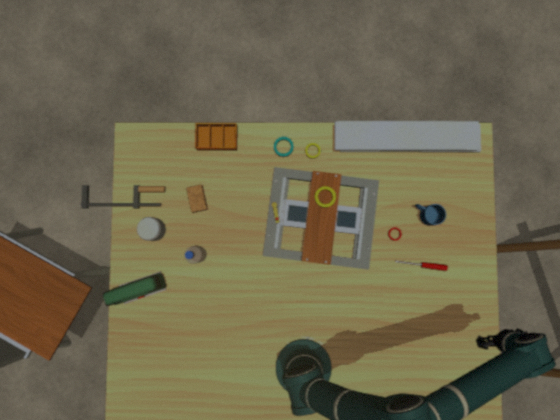

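View pics/scene0.png

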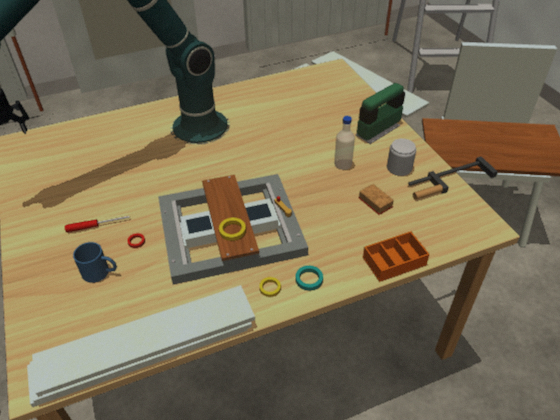

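```bash
python3 - <<'E'
import cv2
a=cv2.imread("pics/top0.png")
c=a[70:230,200:400]
cv2.imwrite("pics/topcrop.png",cv2.resize(c,None,fx=3.75,fy=3.75,interpolation=cv2.INTER_CUBIC))
E
```

```text
(no output)
```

View pics/topcrop.png

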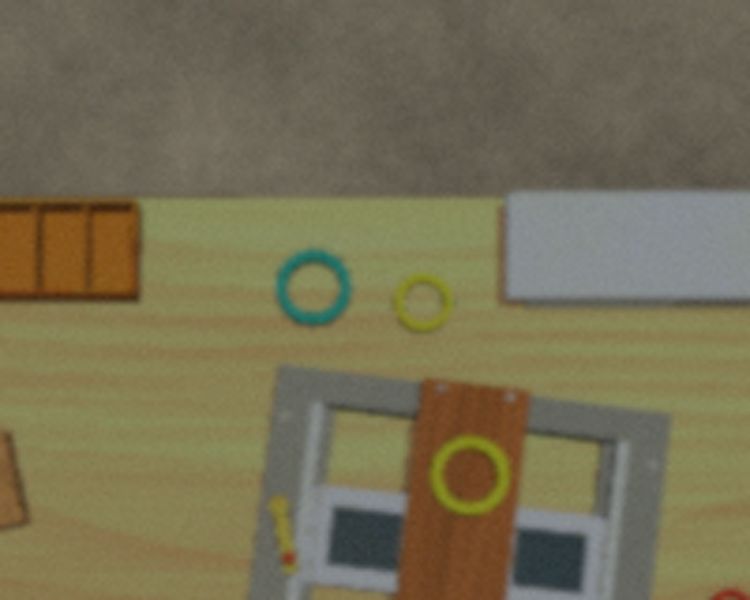

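Candidates: tape is yellow on the cover board at (326,197). The others are the small yellow one (313,151), turquoise (284,147) and red (394,234). The turn-button is on the left stile at about (276,211), with its red peg at the near end. I'll crop the frame next.

```bash
python3 - <<'E'
import cv2
a=cv2.imread("pics/top0.png")
c=a[160:275,255:390]
cv2.imwrite("pics/topcrop2.png",cv2.resize(c,None,fx=5,fy=5,interpolation=cv2.INTER_CUBIC))
E
```

```text
(no output)
```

View pics/topcrop2.png

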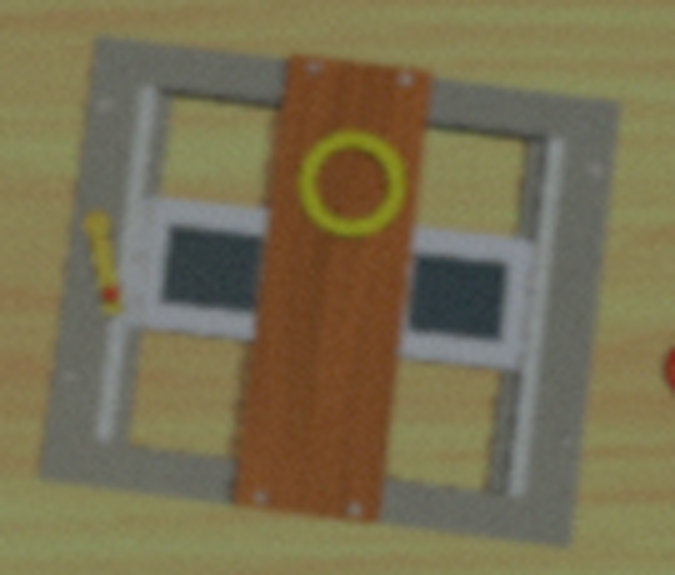

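```bash
cat > h.py <<'E'
import numpy as np
from rig import *
from scipy.spatial.transform import Rotation as R
def bp(name,uv,z,cp=None,T=None):
    cp=cp or camera_params(name); T=cp["pose"] if T is None else T
    d=T[:3,:3]@np.array([(uv[0]-cp["cx"])/cp["fx"],(uv[1]-cp["cy"])/cp["fy"],1]); o=T[:3,3]
    return o+d*(z-o[2])/d[2]
def proj(name,p):
    cp=camera_params(name);T=cp["pose"];q=T[:3,:3].T@(np.asarray(p)-T[:3,3])
    return np.array([cp["fx"]*q[0]/q[2]+cp["cx"],cp["fy"]*q[1]/q[2]+cp["cy"]])
def fit(P,Q): # P frame pts -> Q world
    P=np.array(P);Q=np.array(Q)[:,:2];pm=P.mean(0);qm=Q.mean(0);a=P-pm;b=Q-qm
    yaw=np.arctan2((a[:,0]*b[:,1]-a[:,1]*b[:,0]).sum(),(a*b).sum())
    c,s=np.cos(yaw),np.sin(yaw);M=np.array([[c,-s],[s,c]]);t=qm-M@pm
    return yaw,t,Q-(P@M.T+t)
E
cat > m1.py <<'E'
from h import *
cr=lambda u,v:(u/5+255-.4,v/5+160-.4)
P=[(.165,.204),(.165,-.204),(-.18,.204),(-.18,-.204)]
Q=[bp("top",cr(*x),.037) for x in [(95,38),(619,102),(40,478),(570,546)]]
yaw,t,r=fit(P,Q);print(yaw,t,r*1e3)
M=np.array([[np.cos(yaw),-np.sin(yaw)],[np.sin(yaw),np.cos(yaw)]])
def fr(uv,z): return M.T@(bp("top",cr(*uv),z)[:2]-t)
for n,uv,z in [("sNL",(130,328),.052),("sNLi",(253,340),.052),("sNRi",(400,357),.052),("sNR",(522,368),.052),("sFL",(160,200),.052),("sFR",(525,240),.052),("piv",(96,222),.054),("peg",(110,295),.07),("tape",(352,184),.088),("nrailL",(130,448),.037),("frailL",(160,93),.037)]:
    print(n,fr(uv,z)*1e3, bp("top",cr(*uv),z))
E
python3 m1.py
```

```text
-0.12254539961624113 [ 0.57530563 -0.07096857] [[-1.83947013  0.18405173]
 [-1.37817648  0.68651967]
 [ 2.08111506 -1.47826698]
 [ 1.13653155  0.60769559]]
sNL [-56.60500841 148.71464401] [0.53730384 0.08355016 0.052     ]
sNLi [-54.1081281   54.89067231] [ 0.52831305 -0.00987542  0.052     ]
sNRi [-53.12890355 -57.35440895] [ 0.51556421 -0.12139844  0.052     ]
sNR [ -49.97765469 -150.13372501] [ 0.50735059 -0.21386718  0.052     ]
sFL [ 43.11909288 138.20763223] [0.63499571 0.06093177 0.052     ]
sFR [  47.07647391 -141.55909416] [ 0.60472503 -0.21722065  0.052     ]
piv [ 20.21451413 184.46719567] [0.61791762 0.10964425 0.054     ]
peg [-34.5412946  166.37104421] [0.56136039 0.0983771  0.07      ]
tape [69.52943409 -3.74868993] [ 0.64385541 -0.08318835  0.088     ]
nrailL [-146.71918865  137.62173595] [0.44650946 0.0835559  0.037     ]
frailL [126.80303941 148.75528906] [0.71934142 0.0611709  0.037     ]
```

```bash
cat >> h.py <<'E'
YAW=-0.1225;FT=np.array([0.5753,-0.0710])
FM=np.array([[np.cos(YAW),-np.sin(YAW)],[np.sin(YAW),np.cos(YAW)]])
def f2w(x,y,z): return np.r_[FM@np.array([x,y])+FT,z]
def w2f(p): return np.r_[FM.T@(np.asarray(p)[:2]-FT),p[2]]
def Rt(sgn): # tool x down, y = sgn*frame y
    ey=sgn*np.r_[FM[:,1],0];ex=np.array([0,0,-1.]);return np.c_[ex,ey,np.cross(ex,ey)]
def inc(x,y,z,sgn,s=None):
    s=s or get_state();R0=R.from_euler("xyz",s["eef_rot"]).as_matrix()
    d=R0.T@(f2w(x,y,z)-s["position"]);tw=R.from_matrix(R0.T@Rt(sgn)).as_rotvec(degrees=True)
    return np.round(d*100,2),np.round(tw,1)
E
python3 - <<'E'
from h import *
s=get_state();print(R.from_euler("xyz",s["eef_rot"]).as_matrix().round(3))
for g in(1,-1): print(g,inc(-95,0,0,g)[1],inc(-.095,-.11,.18,g),inc(-.095,.11,.18,g))
print(f2w(-.095,-.11,.18),f2w(-.095,.11,.18),w2f(s["position"]))
print(proj("top",f2w(0.13,0,.037)))
E
```

```text
[[-0.001  0.249 -0.968]
 [ 0.002 -0.968 -0.249]
 [-1.    -0.002  0.   ]]
1 [-1.586e+02 -1.000e-01  0.000e+00] (array([  5.1 , -36.97, -41.09]), array([-1.586e+02, -1.000e-01,  0.000e+00])) (array([  5.13, -57.44, -49.13]), array([-1.586e+02, -1.000e-01,  0.000e+00]))
-1 [21.4  0.   0.1] (array([  5.1 , -36.97, -41.09]), array([21.4,  0. ,  0.1])) (array([  5.13, -57.44, -49.13]), array([21.4,  0. ,  0.1]))
[ 0.46757058 -0.16856727  0.18      ] [0.49445323 0.0497841  0.18      ] [-0.34226647 -0.60436826  0.23040852]
[324.98771647 182.10666289]
```

Emit:
jog_arm([
  {"xyz": [3,-18,-20],"twist": [10,0,0]},
  {"xyz": [3,-18,-20],"twist": [10,0,0]},
  {"xyz": [3,-18,-20],"twist": [10,0,0]},
  {"xyz": [3,-18,-20],"twist": [10,0,0]},
  {"xyz": [5.1,-37,-41.1],"twist": [21.4,0,0]},
  {"xyz": [5.1,-37,-41.1],"twist": [21.4,0,0]},
  {"xyz": [5.1,-37,-41.1],"twist": [21.4,0,0]},
  {"xyz": [5.1,-37,-41.1],"twist": [21.4,0,0]},
  {"xyz": [5.1,-37,-41.1],"twist": [21.4,0,0]},
  {"xyz": [5.1,-37,-41.1],"twist": [21.4,0,0]},
], grip=0, force=40)

```text
clock: 0.93
position: [0.3907, -0.2839, 0.1919]
eef_rot: [0.543, 1.571, -2.72]
wrist_force: [0.5, -0.8, 0.9]
finger_gap: 0.0002
```

```bash
python3 - <<'E'
from h import *
s=get_state();print(s["clock"],w2f(s["position"]),s["finger_gap"],inc(-.095,-.11,.12,-1,s))
E
```

```text
0.9333 [-0.15720951 -0.23382566  0.19187078] 0.00018980747349108681 (array([  7.18, -12.38,  -6.23]), array([ 0.,  0., -0.]))
```

Emit:
jog_arm([
  {"xyz": [7.2,-12.4,-6.2]},
  {"xyz": [7.2,-12.4,-6.2]},
  {"xyz": [7.2,-12.4,-6.2]},
  {"xyz": [7.2,-12.4,-6.2]},
  {"xyz": [7.2,-12.4,-6.2]},
  {"xyz": [7.2,-12.4,-6.2]},
])

```text
validation failed for argument at $.in...
```

```bash
python3 - <<'E'
from h import *
import cv2
s=get_state();print(s["clock"],w2f(s["position"]),s["joint_vel"].round(3),inc(-.085,-.11,.025,-1,s))
cv2.imwrite("pics/w1.png",get_image("wrist"))
E
```

```text
0.9333 [-0.15720951 -0.23382566  0.19187078] [-0.763  0.017 -0.305  0.096  0.099 -0.118 -1.115] (array([ 16.68, -12.38,  -7.23]), array([ 0.,  0., -0.]))
```

View pics/w1.png

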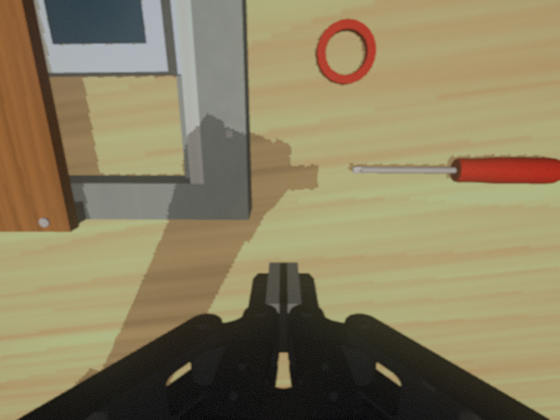

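Wrist view: fingers are closed at (283,290). The near-right frame corner is at (250,218) and the sash's right near edge at row 73, columns 50–168. The frame looks aligned with the tool. The rows need both keys.

Emit:
jog_arm([
  {"xyz": [7,-11,-5],"twist": [0,0,0]},
  {"xyz": [7,-11,-5],"twist": [0,0,0]},
  {"xyz": [7,-11,-5],"twist": [0,0,0]},
  {"xyz": [7,-11,-5],"twist": [0,0,0]},
  {"xyz": [7,-11,-5],"twist": [0,0,0]},
  {"xyz": [7,-11,-5],"twist": [0,0,0]},
])

```text
clock: 1.48
position: [0.4529, -0.1822, 0.1214]
eef_rot: [-0.147, 1.569, 2.874]
wrist_force: [0.1, -1.1, -0.3]
finger_gap: -0.0001
```

```bash
python3 - <<'E'
from h import *
import cv2
s=get_state();print(s["clock"],w2f(s["position"]),s["joint_vel"].round(3),inc(-.085,-.11,.025,-1,s))
cv2.imwrite("pics/w2.png",get_image("wrist"))
s=get_state();print(s["clock"],w2f(s["position"]),s["joint_vel"].round(3),inc(-.085,-.11,.025,-1,s))
E
```

```text
1.4833 [-0.10792516 -0.12533168  0.12142067] [ 0.035 -0.025  0.027 -0.008  0.003  0.003  0.003] (array([ 9.64, -1.52, -2.31]), array([0.2, 0.1, 0. ]))
1.5333 [-0.10783975 -0.1265417   0.1219908 ] [ 0.021 -0.018  0.011 -0.003  0.001  0.001 -0.004] (array([ 9.7 , -1.66, -2.29]), array([ 0.,  0., -0.]))
```

View pics/w2.png

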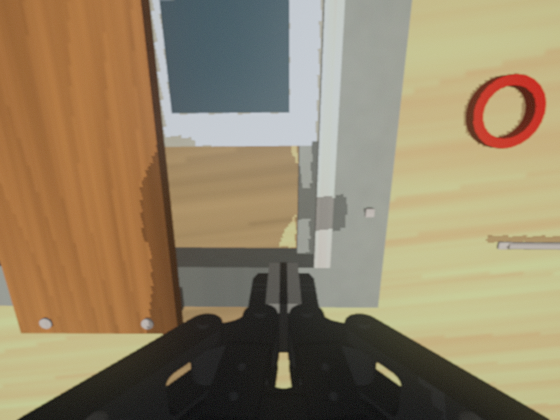

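```bash
cat >> h.py <<'E'
def wT(s):
    T=np.eye(4);T[:3,:3]=R.from_euler("xyz",s["eef_rot"]).as_matrix();T[:3,3]=s["position"]
    return T@camera_params("wrist")["T_tool_cam"]
def wf(s,uv,z): return (w2f(bp("wrist",uv,z,camera_params("wrist"),wT(s)))*1e3).round(1)
E
python3 - <<'E'
from h import *
s=get_state()
for n,uv,z in[("sashL",(172,146),.052),("sashR",(314,145),.052),("near rail",(240,248),.037),("lip",(318,248),.037),("outer",(383,200),.037),("board",(165,200),.07)]: print(n,wf(s,uv,z))
E
```

```text
sashL [-52.6 -56.6  52. ]
sashR [ -51.9 -146.5   52. ]
near rail [-129.8  -94.7   37. ]
lip [-129.7 -153.2   37. ]
outer [ -92.3 -198.3   37. ]
board [-83.  -54.8  70. ]
```

Emit:
jog_arm([
  {"xyz": [4,-1.6,-2.3],"twist": [0,0,0]},
  {"xyz": [8,-1.6,-2.3],"twist": [0,0,0]},
  {"xyz": [9.7,-1.6,-2.3],"twist": [0,0,0]},
  {"xyz": [9.7,-1.6,-2.3],"twist": [0,0,0]},
  {"xyz": [9.7,-1.6,-2.3],"twist": [0,0,0]},
])

```text
clock: 1.95
position: [0.477, -0.171, 0.025]
eef_rot: [0.248, 1.569, -3.018]
wrist_force: [0.2, -0.1, 0.7]
finger_gap: 0.0001
```

```bash
cat > st.py <<'E'
from h import *
import sys
s=get_state();print(s["clock"],(w2f(s["position"])*1e3).round(1),"f",(FM.T@s["wrist_force"][:2]).round(1),s["wrist_force"][2].round(1),"v",abs(s["joint_vel"]).max().round(3))
E
python3 st.py
```

```text
1.95 [ -85.3 -111.3   25. ] f [ 0.2 -0.1] 0.7 v 0.049
```

Emit:
jog_arm([
  {"xyz": [0,0,-1.2],"twist": [0,0,0]},
  {"xyz": [0,0,-1.8],"twist": [0,0,0]},
  {"xyz": [0,0,-2.2],"twist": [0,0,0]},
  {"xyz": [0,0,-2.5],"twist": [0,0,0]},
  {"xyz": [0,0,-2.8],"twist": [0,0,0]},
  {"xyz": [0,0,-3.1],"twist": [0,0,0]},
  {"xyz": [0,0,-3.2],"twist": [0,0,0]},
])

```text
clock: 2.53
position: [0.5079, -0.1748, 0.0264]
eef_rot: [0.461, 1.568, -2.804]
wrist_force: [-7.1, -2.2, 4.1]
finger_gap: -0.0004
```

```bash
python3 st.py; python3 - <<'E'
from h import *
import cv2
cv2.imwrite("pics/w3.png",get_image("wrist"));cv2.imwrite("pics/t3.png",cv2.resize(get_image("top")[160:275,255:390],None,fx=5,fy=5,interpolation=cv2.INTER_CUBIC))
E
```

```text
2.5333 [ -54.2 -111.2   26.4] f [-6.8 -3. ] 4.1 v 0.028
```

View pics/w3.png

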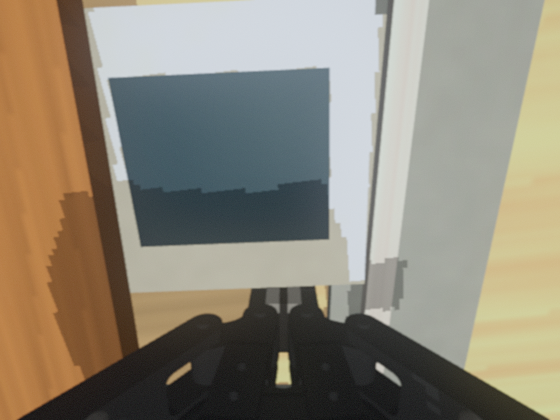

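View pics/t3.png

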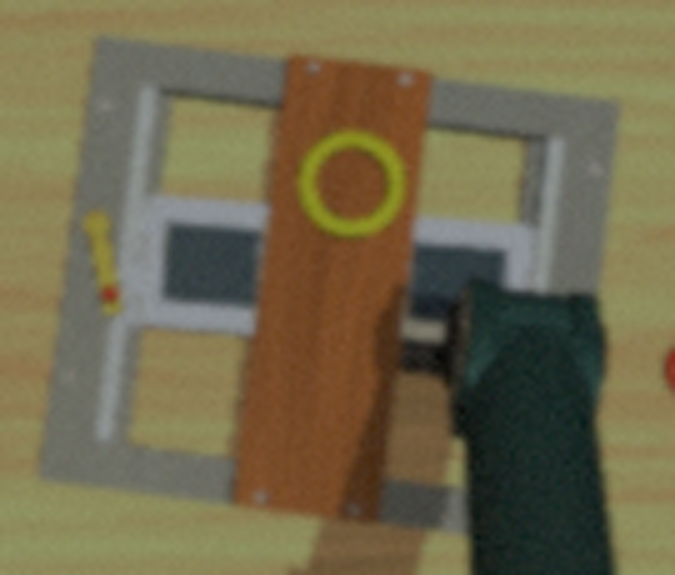

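```bash
python3 - <<'E'
from h import *
s=get_state()
for uv in[(132,292),(240,288),(355,281)]: print(wf(s,uv,.052))
cr=lambda u,v:(u/5+255-.4,v/5+160-.4)
for uv in[(133,325),(252,333),(402,340),(145,198),(525,228)]: print(w2f(bp("top",cr(*uv),.052))*1e3)
E
```

```text
[-45.4 -50.5  52. ]
[-43.6 -94.2  52. ]
[ -40.4 -140.2   52. ]
[-54.05402385 146.77201174  52.        ]
[-48.92303482  56.32003193  52.        ]
[-40.13599333 -57.33694265  52.        ]
[ 43.23562819 149.78793724  52.        ]
[  56.1891634  -140.50921671   52.        ]
```

Emit:
jog_arm([
  {"xyz": [0,0,2.6],"twist": [0,0,0]},
  {"xyz": [-4,0,2.6],"twist": [0,0,0]},
  {"xyz": [-8,0,2.6],"twist": [0,0,0]},
  {"xyz": [-8.5,-4,2.6],"twist": [0,0,0]},
  {"xyz": [-8.5,-8,2.6],"twist": [0,0,0]},
  {"xyz": [-8.5,-12,2.6],"twist": [0,0,0]},
  {"xyz": [-8.5,-16,2.6],"twist": [0,0,0]},
  {"xyz": [-8.5,-20,2.6],"twist": [0,0,0]},
  {"xyz": [-8.5,-22.1,2.6],"twist": [0,0,0]},
  {"xyz": [-8.5,-22.1,2.6],"twist": [0,0,0]},
])

```text
clock: 3.47
position: [0.5118, 0.0552, 0.112]
eef_rot: [-2.366, 1.566, 0.662]
wrist_force: [0.7, -0.2, 1.1]
finger_gap: 0.0002
```

```bash
python3 st.py
```

```text
3.4667 [-78.4 117.5 112. ] f [ 0.7 -0.2] 1.1 v 0.062
```

Emit:
jog_arm([
  {"xyz": [4,0.6,0],"twist": [0,0,0]},
  {"xyz": [8,0.6,0],"twist": [0,0,0]},
  {"xyz": [8.7,0.6,-0.5],"twist": [0,0,0]},
  {"xyz": [8.7,0.6,-1.2],"twist": [0,0,0]},
  {"xyz": [8.7,0.6,-1.7],"twist": [0,0,0]},
  {"xyz": [8.7,0.6,-2.2],"twist": [0,0,0]},
  {"xyz": [8.7,0.6,-2.6],"twist": [0,0,0]},
  {"xyz": [8.7,0.6,-3.0],"twist": [0,0,0]},
  {"xyz": [8.7,0.6,-3.4],"twist": [0,0,0]},
  {"xyz": [8.7,0.6,-3.7],"twist": [0,0,0]},
])

```text
clock: 4.3
position: [0.5464, 0.0393, 0.0247]
eef_rot: [-0.341, 1.57, 2.68]
wrist_force: [-5.9, 1.4, 5.6]
finger_gap: -0.0002
```

```bash
python3 st.py;python3 - <<'E'
from h import *
import cv2
cv2.imwrite("pics/w4.png",get_image("wrist"));cv2.imwrite("pics/t4.png",cv2.resize(get_image("top")[160:275,255:390],None,fx=5,fy=5,interpolation=cv2.INTER_CUBIC))
E
python3 st.py
```

```text
4.3 [-42.2 106.   24.7] f [-6.   0.7] 5.6 v 0.085
4.4 [-41.1 105.9  24.6] f [-3.3 -0. ] 4.1 v 0.014
```

View pics/w4.png

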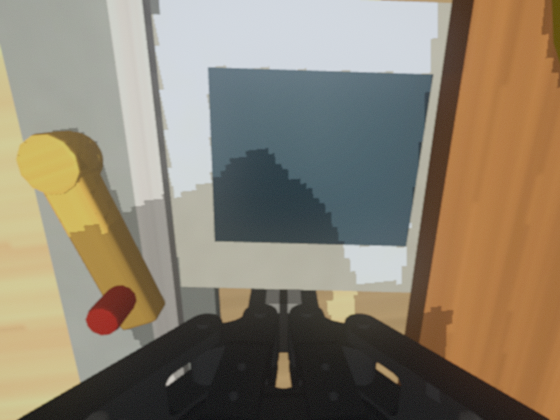

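View pics/t4.png

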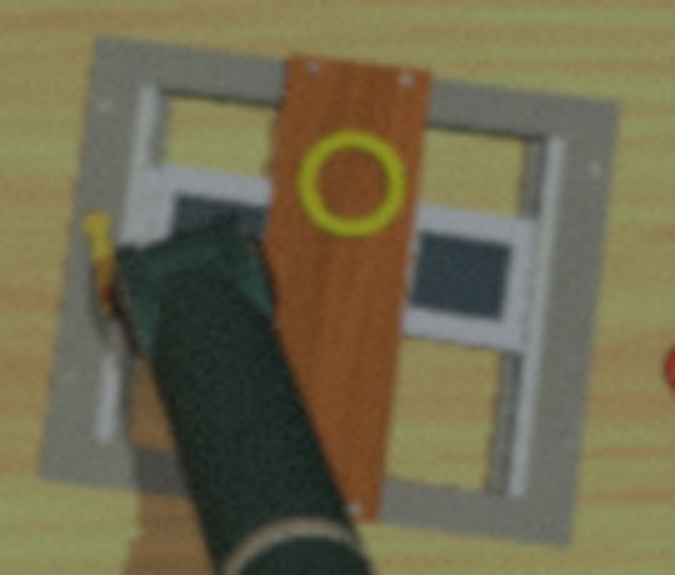

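```bash
python3 - <<'E'
from h import *
s=get_state()
for uv in[(182,287),(240,289),(410,292)]: print(wf(s,uv,.052))
cr=lambda u,v:(u/5+255-.4,v/5+160-.4)
for uv in[(403,333),(523,348),(160,167),(530,220)]: print((w2f(bp("top",cr(*uv),.052))*1e3).round(1))
E
```

```text
[-29.5 145.6  52. ]
[-30.3 122.7  52. ]
[-31.6  55.1  52. ]
[-34.8 -57.5  52. ]
[ -34.8 -149.2   52. ]
[ 68.3 141.4  52. ]
[  62.7 -143.6   52. ]
```

Emit:
jog_arm([
  {"xyz": [0,0,2.4],"twist": [0,0,0]},
  {"xyz": [-4,0,2.4],"twist": [0,0,0]},
  {"xyz": [-8,0,2.4],"twist": [0,0,0]},
  {"xyz": [-8.5,4,2.4],"twist": [0,0,0]},
  {"xyz": [-8.5,8,2.4],"twist": [0,0,0]},
  {"xyz": [-8.5,12,2.4],"twist": [0,0,0]},
  {"xyz": [-8.5,16,2.4],"twist": [0,0,0]},
  {"xyz": [-8.5,20,2.4],"twist": [0,0,0]},
  {"xyz": [-8.5,21.4,2.4],"twist": [0,0,0]},
  {"xyz": [-8.5,21.4,2.4],"twist": [0,0,0]},
])

```text
clock: 5.23
position: [0.497, -0.1772, 0.1095]
eef_rot: [2.418, 1.566, -0.854]
wrist_force: [0.0, 0.8, 0.8]
finger_gap: -0.0
```

```bash
python3 st.py
```

```text
5.2333 [ -64.7 -114.9  109.5] f [-0.1  0.8] 0.8 v 0.064
```

Emit:
jog_arm([
  {"xyz": [4,-0.3,0],"twist": [0,0,0]},
  {"xyz": [8,-0.3,0],"twist": [0,0,0]},
  {"xyz": [8.4,-0.3,-0.5],"twist": [0,0,0]},
  {"xyz": [8.4,-0.3,-1.2],"twist": [0,0,0]},
  {"xyz": [8.4,-0.3,-1.7],"twist": [0,0,0]},
  {"xyz": [8.4,-0.3,-2.2],"twist": [0,0,0]},
  {"xyz": [8.4,-0.3,-2.6],"twist": [0,0,0]},
  {"xyz": [8.4,-0.3,-3.0],"twist": [0,0,0]},
  {"xyz": [8.4,-0.3,-3.4],"twist": [0,0,0]},
  {"xyz": [8.4,-0.3,-3.6],"twist": [0,0,0]},
])

```text
clock: 6.07
position: [0.5328, -0.1729, 0.0257]
eef_rot: [1.023, 1.57, -2.241]
wrist_force: [-5.3, -0.0, 2.6]
finger_gap: 0.0
```

```bash
python3 st.py;python3 - <<'E'
from h import *
import cv2
cv2.imwrite("pics/t5.png",cv2.resize(get_image("top")[160:275,255:390],None,fx=5,fy=5,interpolation=cv2.INTER_CUBIC))
E
python3 st.py
```

```text
6.0667 [ -29.7 -106.4   25.7] f [-5.2 -0.7] 2.6 v 0.055
6.1167 [ -29.2 -106.4   25.7] f [-3.7 -0.7] 2.4 v 0.019
```

View pics/t5.png

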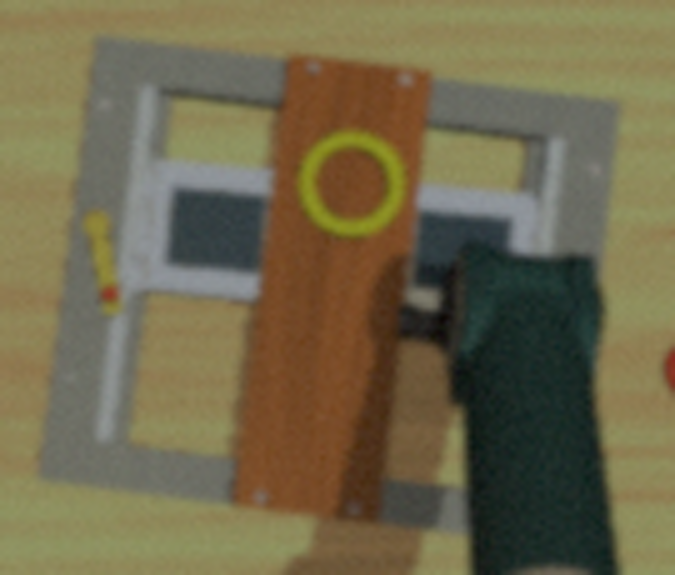

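Emit:
jog_arm([
  {"xyz": [0,0,2.6],"twist": [0,0,0]},
  {"xyz": [-4,0,2.6],"twist": [0,0,0]},
  {"xyz": [-8,0,2.6],"twist": [0,0,0]},
  {"xyz": [-8.5,-4,2.6],"twist": [0,0,0]},
  {"xyz": [-8.5,-8,2.6],"twist": [0,0,0]},
  {"xyz": [-8.5,-12,2.6],"twist": [0,0,0]},
  {"xyz": [-8.5,-16,2.6],"twist": [0,0,0]},
  {"xyz": [-8.5,-20,2.6],"twist": [0,0,0]},
  {"xyz": [-8.5,-21.6,2.6],"twist": [0,0,0]},
  {"xyz": [-8.5,-21.6,2.6],"twist": [0,0,0]},
])

```text
clock: 6.95
position: [0.5352, 0.0518, 0.1111]
eef_rot: [-2.438, 1.565, 0.59]
wrist_force: [0.3, 0.2, 0.4]
finger_gap: 0.0002
```

```bash
python3 st.py
```

```text
6.95 [-54.8 117.  111.1] f [0.3 0.3] 0.4 v 0.06
```

Emit:
jog_arm([
  {"xyz": [4,0.3,0],"twist": [0,0,0]},
  {"xyz": [8,0.3,0],"twist": [0,0,0]},
  {"xyz": [8.6,0.3,-0.5],"twist": [0,0,0]},
  {"xyz": [8.6,0.3,-1.2],"twist": [0,0,0]},
  {"xyz": [8.6,0.3,-1.7],"twist": [0,0,0]},
  {"xyz": [8.6,0.3,-2.2],"twist": [0,0,0]},
  {"xyz": [8.6,0.3,-2.7],"twist": [0,0,0]},
  {"xyz": [8.6,0.3,-3.2],"twist": [0,0,0]},
  {"xyz": [8.6,0.3,-3.6],"twist": [0,0,0]},
  {"xyz": [8.6,0.3,-3.9],"twist": [0,0,0]},
])

```text
clock: 7.78
position: [0.5719, 0.0383, 0.025]
eef_rot: [-1.1, 1.57, 1.92]
wrist_force: [-6.3, 3.1, 5.1]
finger_gap: -0.0001
```

```bash
python3 st.py;python3 - <<'E'
from h import *
import cv2
cv2.imwrite("pics/t6.png",cv2.resize(get_image("top")[160:275,255:390],None,fx=5,fy=5,interpolation=cv2.INTER_CUBIC))
E
python3 st.py
```

```text
7.7833 [-16.8 108.1  25. ] f [-6.7  2.3] 5.1 v 0.083
7.8333 [-16.  108.2  25. ] f [-3.7  2.3] 3.1 v 0.021
```

View pics/t6.png

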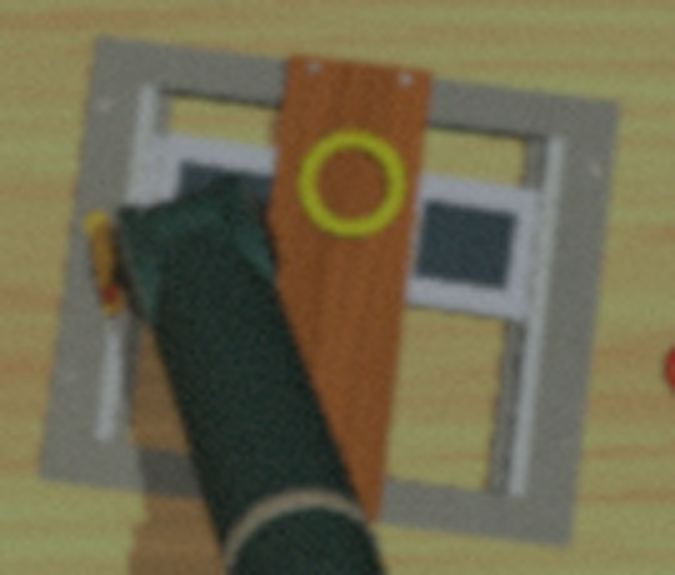

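Emit:
jog_arm([
  {"xyz": [0,0,2.6],"twist": [0,0,0]},
  {"xyz": [-4,0,2.6],"twist": [0,0,0]},
  {"xyz": [-8,0,2.6],"twist": [0,0,0]},
  {"xyz": [-8.5,4,2.6],"twist": [0,0,0]},
  {"xyz": [-8.5,8,2.6],"twist": [0,0,0]},
  {"xyz": [-8.5,12,2.6],"twist": [0,0,0]},
  {"xyz": [-8.5,16,2.6],"twist": [0,0,0]},
  {"xyz": [-8.5,20,2.6],"twist": [0,0,0]},
  {"xyz": [-8.5,21.6,2.6],"twist": [0,0,0]},
  {"xyz": [-8.5,21.6,2.6],"twist": [0,0,0]},
])

```text
clock: 8.67
position: [0.5199, -0.1807, 0.11]
eef_rot: [2.397, 1.566, -0.875]
wrist_force: [0.3, -0.3, 0.4]
finger_gap: -0.0
```

```bash
python3 st.py
```

```text
8.6667 [ -41.6 -115.6  110. ] f [ 0.3 -0.2] 0.4 v 0.065
```

Emit:
jog_arm([
  {"xyz": [4,-0.2,0],"twist": [0,0,0]},
  {"xyz": [8,-0.2,0],"twist": [0,0,0]},
  {"xyz": [8.4,-0.2,-0.5],"twist": [0,0,0]},
  {"xyz": [8.4,-0.2,-1.2],"twist": [0,0,0]},
  {"xyz": [8.4,-0.2,-1.7],"twist": [0,0,0]},
  {"xyz": [8.4,-0.2,-2.2],"twist": [0,0,0]},
  {"xyz": [8.4,-0.2,-2.7],"twist": [0,0,0]},
  {"xyz": [8.4,-0.2,-3.2],"twist": [0,0,0]},
  {"xyz": [8.4,-0.2,-3.6],"twist": [0,0,0]},
  {"xyz": [8.4,-0.2,-4.0],"twist": [0,0,0]},
])

```text
clock: 9.5
position: [0.5592, -0.1773, 0.026]
eef_rot: [0.739, 1.569, -2.524]
wrist_force: [-6.7, -0.4, 5.8]
finger_gap: -0.0
```

```bash
python3 st.py;python3 - <<'E'
from h import *
import cv2
cv2.imwrite("pics/t7.png",cv2.resize(get_image("top")[160:275,255:390],None,fx=5,fy=5,interpolation=cv2.INTER_CUBIC))
E
python3 st.py
```

```text
9.5 [  -3.  -107.5   26. ] f [-6.6 -1.2] 5.8 v 0.118
9.55 [  -1.6 -107.5   26.1] f [-1.5 -1.4] -1.0 v 0.044
```

View pics/t7.png

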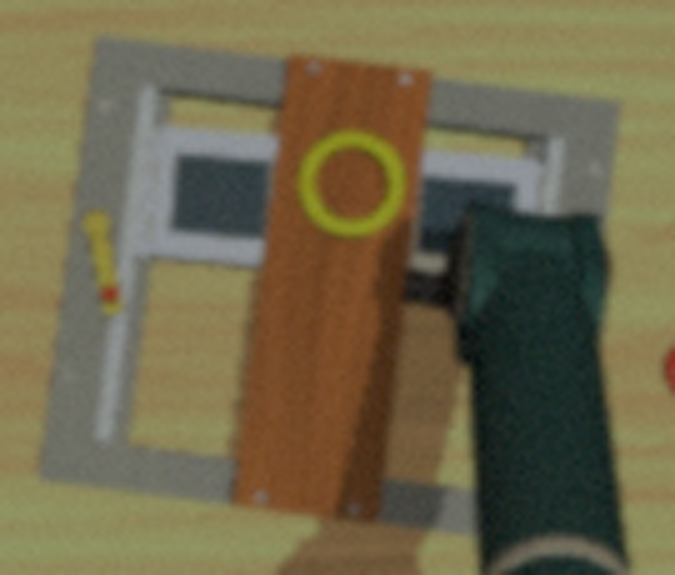

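Emit:
jog_arm([
  {"xyz": [0,0,2.6],"twist": [0,0,0]},
  {"xyz": [-4,0,2.6],"twist": [0,0,0]},
  {"xyz": [-8,0,2.6],"twist": [0,0,0]},
  {"xyz": [-8.5,-4,2.6],"twist": [0,0,0]},
  {"xyz": [-8.5,-8,2.6],"twist": [0,0,0]},
  {"xyz": [-8.5,-12,2.6],"twist": [0,0,0]},
  {"xyz": [-8.5,-16,2.6],"twist": [0,0,0]},
  {"xyz": [-8.5,-20,2.6],"twist": [0,0,0]},
  {"xyz": [-8.5,-21.6,2.6],"twist": [0,0,0]},
  {"xyz": [-8.5,-21.6,2.6],"twist": [0,0,0]},
])

```text
clock: 10.38
position: [0.562, 0.048, 0.1114]
eef_rot: [-2.418, 1.564, 0.611]
wrist_force: [0.5, 0.1, -1.2]
finger_gap: 0.0001
```

```bash
python3 st.py
```

```text
10.3833 [-27.8 116.5 111.4] f [0.5 0.2] -1.2 v 0.063
```

Emit:
jog_arm([
  {"xyz": [4,0.3,0],"twist": [0,0,0]},
  {"xyz": [8,0.3,0],"twist": [0,0,0]},
  {"xyz": [8.6,0.3,-0.5],"twist": [0,0,0]},
  {"xyz": [8.6,0.3,-1.2],"twist": [0,0,0]},
  {"xyz": [8.6,0.3,-1.7],"twist": [0,0,0]},
  {"xyz": [8.6,0.3,-2.2],"twist": [0,0,0]},
  {"xyz": [8.6,0.3,-2.7],"twist": [0,0,0]},
  {"xyz": [8.6,0.3,-3.1],"twist": [0,0,0]},
  {"xyz": [8.6,0.3,-3.5],"twist": [0,0,0]},
  {"xyz": [8.6,0.3,-3.8],"twist": [0,0,0]},
])

```text
clock: 11.22
position: [0.5975, 0.0344, 0.0251]
eef_rot: [-0.952, 1.57, 2.068]
wrist_force: [-5.4, 2.4, 5.2]
finger_gap: 0.0
```

```bash
python3 st.py;python3 - <<'E'
from h import *
import cv2
cv2.imwrite("pics/t8.png",cv2.resize(get_image("top")[160:275,255:390],None,fx=5,fy=5,interpolation=cv2.INTER_CUBIC))
E
python3 st.py
```

```text
11.2167 [  9.1 107.3  25.1] f [-5.7  1.8] 5.2 v 0.089
11.2667 [ 10.  107.3  25.1] f [-3.4  2.1] 1.8 v 0.024
```

View pics/t8.png

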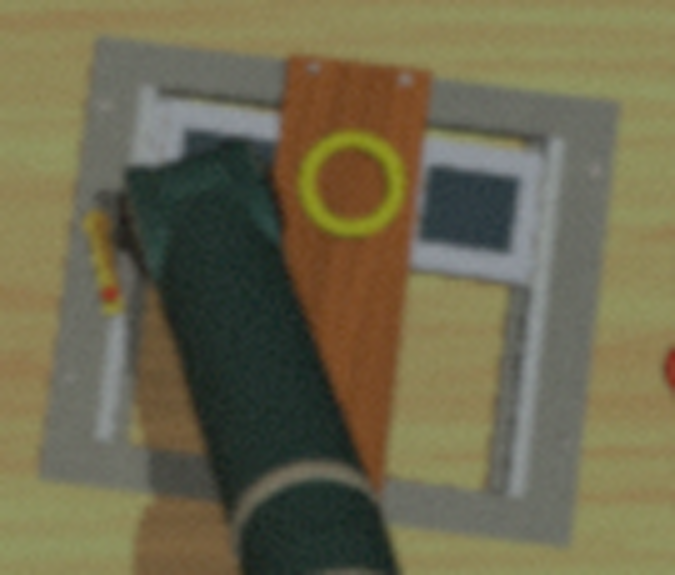

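Emit:
jog_arm([
  {"xyz": [0,0,2.6],"twist": [0,0,0]},
  {"xyz": [-4,0,2.6],"twist": [0,0,0]},
  {"xyz": [-8,0,2.6],"twist": [0,0,0]},
  {"xyz": [-8.5,4,2.6],"twist": [0,0,0]},
  {"xyz": [-8.5,8,2.6],"twist": [0,0,0]},
  {"xyz": [-8.5,12,2.6],"twist": [0,0,0]},
  {"xyz": [-8.5,16,2.6],"twist": [0,0,0]},
  {"xyz": [-8.5,20,2.6],"twist": [0,0,0]},
  {"xyz": [-8.5,21.6,2.6],"twist": [0,0,0]},
  {"xyz": [-8.5,21.6,2.6],"twist": [0,0,0]},
])

```text
clock: 12.1
position: [0.5455, -0.1852, 0.11]
eef_rot: [2.355, 1.565, -0.917]
wrist_force: [-0.6, -0.4, 0.8]
finger_gap: 0.0
```

```bash
python3 st.py
```

```text
12.1 [ -15.6 -117.   110. ] f [-0.6 -0.5] 0.8 v 0.063
```

Emit:
jog_arm([
  {"xyz": [4,-0.2,0],"twist": [0,0,0]},
  {"xyz": [8,-0.2,0],"twist": [0,0,0]},
  {"xyz": [8.4,-0.2,-0.5],"twist": [0,0,0]},
  {"xyz": [8.4,-0.2,-1.2],"twist": [0,0,0]},
  {"xyz": [8.4,-0.2,-1.7],"twist": [0,0,0]},
  {"xyz": [8.4,-0.2,-2.1],"twist": [0,0,0]},
  {"xyz": [8.4,-0.2,-2.5],"twist": [0,0,0]},
  {"xyz": [8.4,-0.2,-2.8],"twist": [0,0,0]},
  {"xyz": [8.4,-0.2,-3.0],"twist": [0,0,0]},
  {"xyz": [8.4,-0.2,-3.2],"twist": [0,0,0]},
])

```text
clock: 12.93
position: [0.5766, -0.1804, 0.0262]
eef_rot: [0.592, 1.568, -2.672]
wrist_force: [-8.4, 0.5, 6.5]
finger_gap: 0.0002
```

```bash
python3 st.py;python3 - <<'E'
from h import *
import cv2
cv2.imwrite("pics/t9.png",cv2.resize(get_image("top")[160:275,255:390],None,fx=5,fy=5,interpolation=cv2.INTER_CUBIC))
E
python3 st.py
```

```text
12.9333 [  14.7 -108.4   26.2] f [-8.4 -0.5] 6.5 v 0.058
12.9833 [  15.4 -108.4   26.2] f [-3.5 -0.8] 2.2 v 0.025
```

View pics/t9.png

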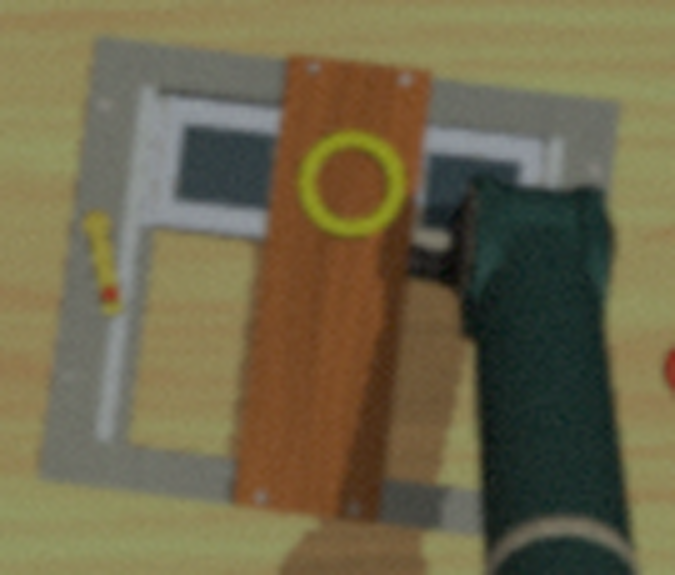

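Emit:
jog_arm([
  {"xyz": [0,0,-0.2],"twist": [0,0,0]},
  {"xyz": [0,0,-0.3],"twist": [0,0,0]},
  {"xyz": [0,0,-0.4],"twist": [0,0,0]},
  {"xyz": [0,0,-0.4],"twist": [0,0,0]},
])

```text
clock: 13.32
position: [0.5794, -0.1809, 0.0262]
eef_rot: [0.298, 1.566, -2.966]
wrist_force: [-10.7, 0.6, 8.8]
finger_gap: 0.0001
```

```bash
python3 st.py
```

```text
13.3167 [  17.5 -108.5   26.2] f [-10.7  -0.7] 8.8 v 0.006
```

Emit:
jog_arm([
  {"xyz": [0,0,-0.2],"twist": [0,0,0]},
  {"xyz": [0,0,-0.3],"twist": [0,0,0]},
  {"xyz": [0,0,-0.3],"twist": [0,0,0]},
])

```text
clock: 13.57
position: [0.5793, -0.1808, 0.0261]
eef_rot: [0.124, 1.56, -3.14]
wrist_force: [-18.2, 2.0, 18.1]
finger_gap: 0.0
```

```bash
python3 st.py
```

```text
13.5667 [  17.4 -108.5   26.1] f [-18.3  -0.3] 18.1 v 0.006
```

Position unchanged while the force rises, so the right end is at the stop. Next is the left end.

Emit:
jog_arm([
  {"xyz": [0,0,2.8],"twist": [0,0,0]},
  {"xyz": [-4,0,3.3],"twist": [0,0,0]},
  {"xyz": [-8,0,3.3],"twist": [0,0,0]},
  {"xyz": [-8.5,-4,3.3],"twist": [0,0,0]},
  {"xyz": [-8.5,-8,3.3],"twist": [0,0,0]},
  {"xyz": [-8.5,-12,3.3],"twist": [0,0,0]},
  {"xyz": [-8.5,-16,3.3],"twist": [0,0,0]},
  {"xyz": [-8.5,-20,3.3],"twist": [0,0,0]},
  {"xyz": [-8.5,-21.6,3.3],"twist": [0,0,0]},
  {"xyz": [-8.5,-21.6,3.3],"twist": [0,0,0]},
])

```text
clock: 14.4
position: [0.5796, 0.045, 0.1117]
eef_rot: [-2.417, 1.565, 0.611]
wrist_force: [-0.5, -0.7, -0.5]
finger_gap: -0.0003
```

```bash
python3 st.py
```

```text
14.4 [ -9.9 115.6 111.7] f [-0.4 -0.7] -0.5 v 0.063
```

Emit:
jog_arm([
  {"xyz": [4,0.3,0],"twist": [0,0,0]},
  {"xyz": [8,0.3,0],"twist": [0,0,0]},
  {"xyz": [8.6,0.3,-0.5],"twist": [0,0,0]},
  {"xyz": [8.6,0.3,-1.2],"twist": [0,0,0]},
  {"xyz": [8.6,0.3,-1.6],"twist": [0,0,0]},
  {"xyz": [8.6,0.3,-2.0],"twist": [0,0,0]},
  {"xyz": [8.6,0.3,-2.3],"twist": [0,0,0]},
  {"xyz": [8.6,0.3,-2.6],"twist": [0,0,0]},
  {"xyz": [8.6,0.3,-2.8],"twist": [0,0,0]},
  {"xyz": [8.6,0.3,-2.9],"twist": [0,0,0]},
])

```text
clock: 15.23
position: [0.6049, 0.0322, 0.0248]
eef_rot: [-0.007, 1.568, 3.013]
wrist_force: [-8.3, 1.8, 8.5]
finger_gap: -0.0004
```

```bash
python3 st.py
```

```text
15.2333 [ 16.7 106.1  24.8] f [-8.5  0.8] 8.5 v 0.023
```

Emit:
jog_arm([
  {"xyz": [0,0,-0.2],"twist": [0,0,0]},
  {"xyz": [0,0,-0.4],"twist": [0,0,0]},
  {"xyz": [0,0,-0.5],"twist": [0,0,0]},
  {"xyz": [0,0,-0.5],"twist": [0,0,0]},
])

```text
clock: 15.57
position: [0.6073, 0.0322, 0.0247]
eef_rot: [0.081, 1.562, 3.102]
wrist_force: [-14.6, 2.1, 13.9]
finger_gap: -0.0
```

```bash
python3 st.py;python3 - <<'E'
from h import *
import cv2
cv2.imwrite("pics/w10.png",get_image("wrist"))
cv2.imwrite("pics/t10.png",cv2.resize(get_image("top")[160:275,255:390],None,fx=5,fy=5,interpolation=cv2.INTER_CUBIC))
E
```

```text
15.5667 [ 19.1 106.4  24.7] f [-14.8   0.3] 13.9 v 0.006
```

View pics/w10.png

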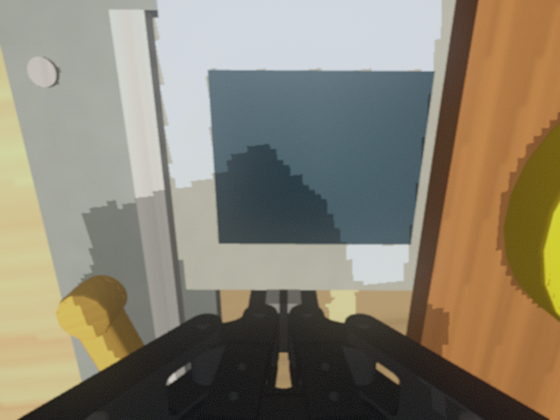

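View pics/t10.png

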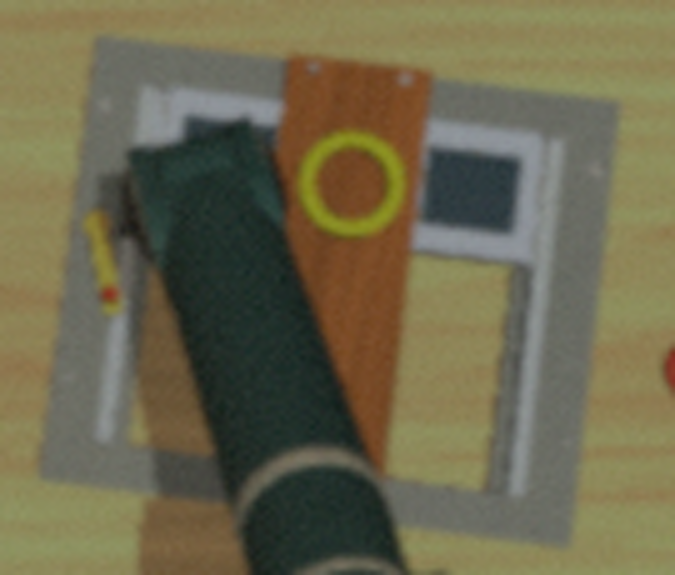

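Emit:
jog_arm([
  {"xyz": [0,0,-0.2],"twist": [0,0,0]},
  {"xyz": [0,0,-0.4],"twist": [0,0,0]},
  {"xyz": [0,0,-0.4],"twist": [0,0,0]},
])

```text
clock: 15.92
position: [0.6071, 0.0322, 0.0246]
eef_rot: [0.142, 1.554, -3.119]
wrist_force: [-27.1, 3.3, 24.9]
finger_gap: -0.0003
```

```bash
python3 st.py; python3 - <<'E'
from h import *
cr=lambda u,v:(u/5+255-.4,v/5+160-.4)
for uv in[(417,249),(532,263)]: print((w2f(bp("top",cr(*uv),.052))*1e3).round(1))
s=get_state()
for uv in[(190,290),(410,290)]: print(wf(s,uv,.052))
# peg pts
th=.33
for th in(0.33,.9,1.57): print(th,18-55*np.cos(th),184-55*np.sin(th))
E
```

```text
15.9167 [ 19.  106.3  24.6] f [-27.3  -0. ] 24.9 v 0.011
[ 30.1 -60.7  52. ]
[  30.3 -148.8   52. ]
[ 29.9 142.9  52. ]
[30.  55.6 52. ]
0.33 -34.03232889406129 166.17763343828224
0.9 -16.18854825488654 140.9170199704884
1.57 17.95620203090967 129.0000174387491
```

Emit:
jog_arm([
  {"xyz": [0,0,2.5],"twist": [0,0,0]},
  {"xyz": [-2,0,4.2],"twist": [0,0,0]},
  {"xyz": [-6,0,5],"twist": [0,0,0]},
  {"xyz": [-8.5,-2,7.5],"twist": [7,0,0]},
  {"xyz": [-8.5,-5,8.5],"twist": [14,0,0]},
  {"xyz": [-8.5,-7.5,9],"twist": [21,0,0]},
  {"xyz": [-8.5,-7.5,9],"twist": [28,0,0]},
  {"xyz": [-8.5,-7.5,9],"twist": [35,0,0]},
  {"xyz": [-8.5,-7.5,9],"twist": [35,0,0]},
  {"xyz": [-8.5,-7.5,9],"twist": [35,0,0]},
])

```text
clock: 16.75
position: [0.5357, 0.1158, 0.1093]
eef_rot: [-2.315, 1.569, 0.098]
wrist_force: [-0.4, -0.4, -0.4]
finger_gap: -0.0
```

```bash
python3 st.py; python3 - <<'E'
from h import *
import cv2
im=get_image("top");sc=get_image("scene");s=get_state()
cv2.imwrite("pics/t11.png",cv2.resize(im[160:275,255:390],None,fx=5,fy=5,interpolation=cv2.INTER_CUBIC))
cv2.imwrite("pics/w11.png",get_image("wrist"))
R0=R.from_euler("xyz",s["eef_rot"]).as_matrix()
print((FM.T@R0[:2,:]).round(3),R0[2].round(3),s["joint_pos"].round(2))
for p in[(-.063,.181,.06),(.001,.135,.06)]: print((R0.T@(f2w(*p)-s["position"])*100).round(2))
E
python3 st.py
```

```text
16.75 [-62.1 180.6 109.3] f [-0.3 -0.5] -0.4 v 0.02
[[ 0.001 -0.571 -0.821]
 [ 0.    -0.821  0.571]] [-1.    -0.001 -0.001] [-0.19  0.46 -0.1   1.94  0.07  0.74 -2.63]
[ 4.87 -0.03  0.11]
[ 4.88  0.09 -7.77]
16.9 [-62.4 180.  108.5] f [0.1 0.3] -0.3 v 0.01
```

View pics/t11.png

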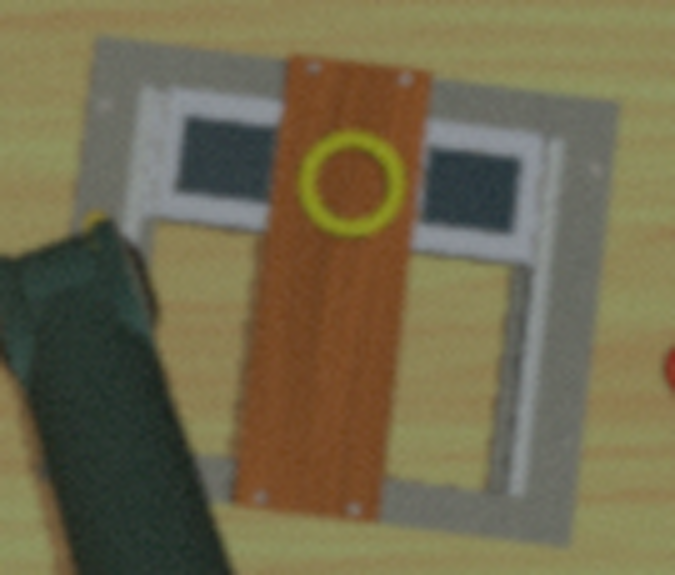

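View pics/w11.png

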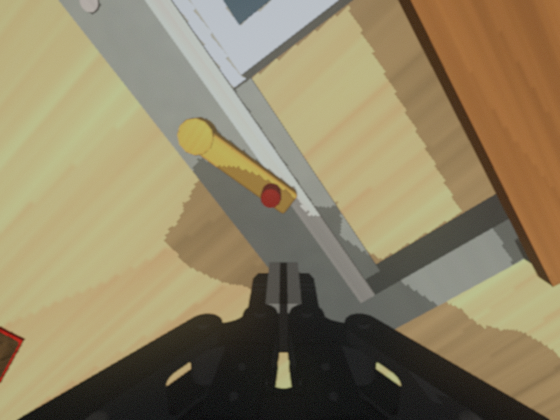

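Emit:
jog_arm([
  {"xyz": [3,0,0],"twist": [0,0,0]},
  {"xyz": [4.9,0,0],"twist": [0,0,0]},
  {"xyz": [4.9,0,-0.5],"twist": [0,0,0]},
  {"xyz": [4.9,0,-1.2],"twist": [0,0,0]},
  {"xyz": [4.9,0,-1.9],"twist": [0,0,0]},
  {"xyz": [4.9,0,-2.6],"twist": [0,0,0]},
  {"xyz": [4.9,0,-3.3],"twist": [0,0,0]},
  {"xyz": [4.9,0,-4.0],"twist": [0,0,0]},
  {"xyz": [4.9,0,-4.5],"twist": [0,0,0]},
  {"xyz": [4.9,0,-4.5],"twist": [0,0,0]},
])

```text
clock: 17.73
position: [0.5707, 0.0841, 0.0601]
eef_rot: [-2.426, 1.567, -0.019]
wrist_force: [-0.1, 0.2, -0.7]
finger_gap: -0.0002
```

```bash
python3 st.py; python3 - <<'E'
from h import *
import cv2
cv2.imwrite("pics/w12.png",get_image("wrist"))
E
```

```text
17.7333 [-23.5 153.4  60.1] f [-0.1  0.2] -0.7 v 0.014
```

View pics/w12.png

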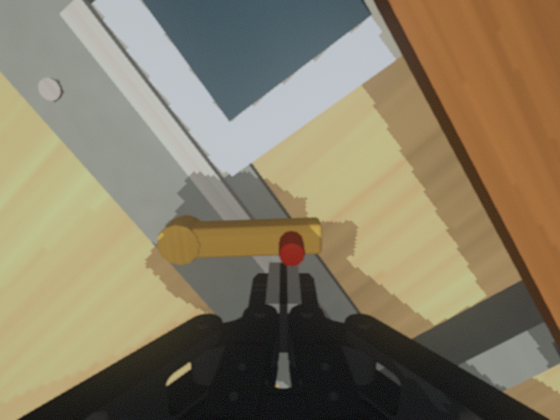

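Emit:
jog_arm([
  {"xyz": [0,0,-0.6],"twist": [0,0,0]},
  {"xyz": [0,0,-1.2],"twist": [0,0,0]},
  {"xyz": [0,0,-1.8],"twist": [0,0,0]},
  {"xyz": [0,0,-2.3],"twist": [0,0,0]},
  {"xyz": [0,0,-2.7],"twist": [0,0,0]},
  {"xyz": [0,0,-3.0],"twist": [0,0,0]},
  {"xyz": [0,0,-3.2],"twist": [0,0,0]},
  {"xyz": [0,0,-3.2],"twist": [0,0,0]},
])

```text
clock: 18.45
position: [0.5925, 0.0638, 0.059]
eef_rot: [2.391, 1.571, -1.484]
wrist_force: [-0.0, 1.3, -1.0]
finger_gap: -0.0
```

```bash
python3 st.py; python3 - <<'E'
from h import *
import cv2
cv2.imwrite("pics/w13.png",get_image("wrist"))
E
```

```text
18.45 [  0.6 135.9  59. ] f [-0.2  1.3] -1.0 v 0.01
```

View pics/w13.png

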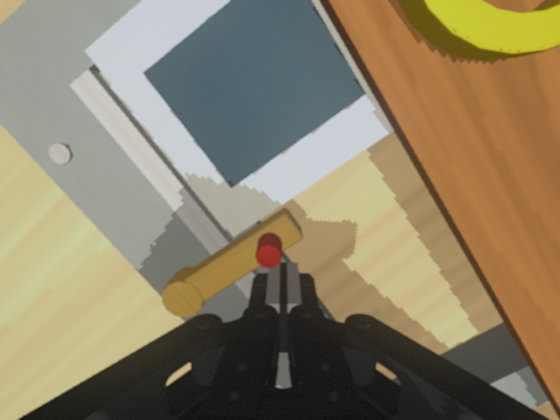

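Emit:
jog_arm([
  {"xyz": [0,0,-0.2],"twist": [0,0,0]},
  {"xyz": [0,0,-0.4],"twist": [0,0,0]},
  {"xyz": [0,0,-0.4],"twist": [0,0,0]},
])

```text
clock: 18.75
position: [0.5928, 0.0632, 0.0587]
eef_rot: [0.474, 1.565, 2.885]
wrist_force: [-6.6, 4.9, 4.2]
finger_gap: -0.0004
```

```bash
python3 st.py
```

```text
18.75 [  1.  135.3  58.7] f [-7.2  4.1] 4.2 v 0.006
```

The button is at its stop: force rose to 8 N with no motion. Backing off along the push line, then up and clear.

Emit:
jog_arm([
  {"xyz": [0,0,1.5],"twist": [0,0,0]},
  {"xyz": [0,0,4],"twist": [0,0,0]},
  {"xyz": [-3,0,5],"twist": [0,0,0]},
  {"xyz": [-7,0,6],"twist": [0,0,0]},
  {"xyz": [-10,0,9],"twist": [0,0,0]},
  {"xyz": [-12,0,12],"twist": [0,0,0]},
  {"xyz": [-12,0,15],"twist": [0,0,0]},
  {"xyz": [-12,0,15],"twist": [0,0,0]},
  {"xyz": [-12,0,15],"twist": [0,0,0]},
  {"xyz": [-12,0,15],"twist": [0,0,0]},
])

```text
clock: 19.58
position: [0.4839, 0.161, 0.179]
eef_rot: [3.008, 1.57, -0.867]
wrist_force: [0.9, -0.3, 1.2]
finger_gap: 0.0002
```

```bash
python3 st.py; python3 - <<'E'
from h import *
import cv2
s=get_state();cv2.imwrite("pics/w14.png",get_image("wrist"))
cv2.imwrite("pics/t14.png",cv2.resize(get_image("top")[160:275,255:390],None,fx=5,fy=5,interpolation=cv2.INTER_CUBIC))
E
python3 st.py
```

```text
19.5833 [-119.   219.1  179. ] f [ 1.  -0.2] 1.2 v 0.021
19.6833 [-118.6  218.7  178.6] f [-0.   0.1] 0.6 v 0.007
```

View pics/t14.png

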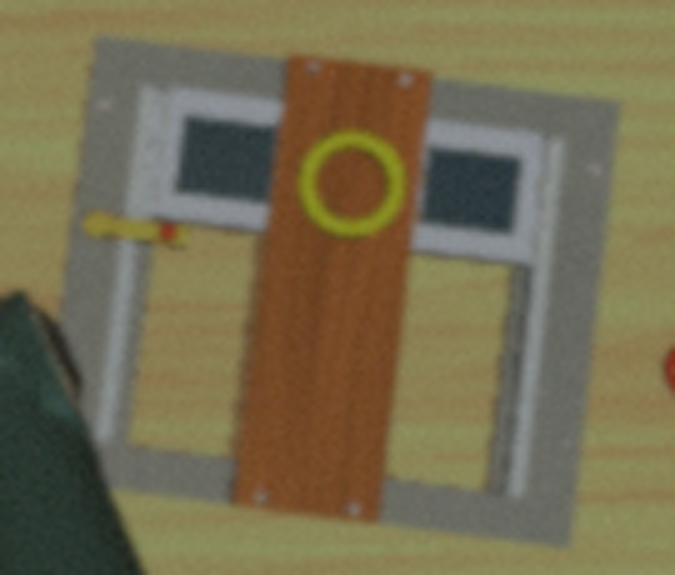

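View pics/w14.png

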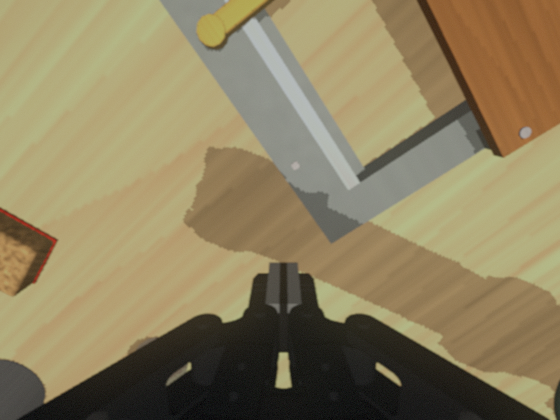

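```bash
python3 - <<'E'
from h import *
cr=lambda u,v:(u/5+255-.4,v/5+160-.4)
for n,uv,z in[("piv",(95,224),.054),("peg",(169,232),.07),("sL",(155,217),.052),("sLi",(266,229),.052),("sRi",(417,249),.052),("sR",(532,263),.052),("tape",(352,184),.088)]: print(n,(w2f(bp("top",cr(*uv),z))*1e3).round(1))
E
```

```text
piv [ 18.6 185.1  54. ]
peg [ 18.2 128.2  70. ]
sL [ 29.7 140.4  52. ]
sLi [31.1 55.3 52. ]
sRi [ 30.1 -60.7  52. ]
sR [  30.3 -148.8   52. ]
tape [69.5 -3.7 88. ]
```

Everything checks out: peg at (18.2, 128.2) mm, so the button is at about 1.57 rad. Both sash ends are at about 30 mm, and the tape hasn't moved.

```bash
python3 -c "
from rig import *
print(close_job())"
```

```text
the job is handed in; nothing more can be done
None
```

The sash is home at both ends, the turn-button is closed behind it, and the job was handed in at about 19.7 s of the 64 s allowed.

**What I did:** With closed fingers I pushed the sash at its right and left ends in turn, 10–25 mm at a time. By the pictures, one end led the other by at most about 12 mm; one wrist-camera reading suggested 16 mm. Each end was seated against the far rail until the force rose with no further movement. The highest wrist readings were about 26 N at the right end and 37 N at the left. I then pushed the red peg round until it stopped, at about 9 N, and drew the arm clear.

**Last checks, from the top camera after backing off:**

| Item | Measured (frame axes) | Should be |
|---|---|---|
| Sash near face, left end | x about 29.7 mm | 30 mm |
| Sash near face, right end | x about 30.3 mm | 30 mm |
| Peg | (18.2, 128.2) mm | (18, 129) mm at 1.57 rad |
| Tape on the cover board | (69.5, −3.7) mm | unchanged from the start |

I did not re-measure the other bystanders at the end, but the arm's path stayed clear of them. No check disagreed by more than the 2 mm calibration error.

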